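# Trip the slide scanner's tray latch with the release pin

### The arm

A 6-joint arm with a two-finger parallel gripper is mounted at the origin on the work surface. World frame = base frame: x ahead of the robot, y to its left, z up, the work surface at z = 0. Lengths are in m, angles in rad, forces in N, time in s.
With the tool pointing down it reaches from about 0.375 to 0.75 m from the base axis. Payload 9 kg.
Tool frame: the origin (TCP) lies at the very end of the fingers, on their centre line; the grasp point (between the pads) lies 19 mm behind it; x points along the fingers, y is the direction in which the jaws open and shut, and the axes are right-handed (so a half turn about x gives the same grasp; the last joint's range is limited). The gripper opens to 85 mm and grips with 20 to 120 N. Pads are 22 mm wide; open, the fingers measure 114 mm over their backs; the gripper's body (76 mm by 85 mm) begins 54 mm behind the grasp point. The pads swing forward as they close: fully open they stand 13 mm farther back than shut.
Start: joints at [-1.478, 0.104, 0.097, 1.564, 0, 1.353], TCP at [0.184, -0.571, 0.231] pointing down, gripper open.
Joint ranges: [-2.99, 2.99], [-0.84, 1.86], [-1.1, 1.16], [-1.84, 2.11], [-1.51, 1.56], [-3.14, 3.14]. Speed limits (rad/s): [2.22, 2.22, 2.57, 3.14, 3.14, 3.14].

### API

Orientations are given as a rotation vector (axis times angle).
In Python, from cell import ctrl, grab_frame, camera_model gives the robot as it stands.
- The arm moves only by the tool move_arm, never from a script. Its argument "moves" is a list of rows, each a list of 5 numbers: the shift along the tool's x, y, z in cm, then the turn about the tool's x in rad, then the closure, from 0 (fully open) to 1 (shut). In form: [[dx, dy, dz, twist, gripper], ...]. A call has 1 to 5 rows; each row is the pose to reach, as a shift and turn from the pose commanded when the call began, along the tool's axes at that moment; what a row does not reach only later rows make up. A row lasts 1/12 s, in which the tool goes at most 41.7 mm and 7.16 degrees, less where a joint would pass 70% of its speed; a pose out of reach is approached as far as the arm can. A call with a gripper value outside its range is refused whole. The fingers move at their own pace and stop on an object; the grip force is fixed at half the most. Time passes only in rows, so rows that repeat a pose let the fingers close. It gives the time, the measured TCP pose, the force and the opening at its end, in the units of the state.
- ctrl.sense(): the state, without advancing time (a new reading comes with each control period).
- grab_frame(name): name is "scene" or "top"; returns the picture (420x560x3 uint8, red, green, blue); there is no depth.
- camera_model(name): a dict with "K" (3x3 intrinsics, pixels), "k1" (the pictures are not rectified: a ray, as slopes to the right and down, at radius r is drawn at 1 + k1 r^2 times it, then the intrinsics apply), "xyz" and "orientation" of the camera in the world. Camera axes: x right, y down, z forward; pixel columns grow to the right and rows downward; lengths in m; the calibration is good to about 2 mm. A picture is of the moment at which its call begins. camera_model takes no time and is no camera call.
- ctrl.sign_off(): hands the job in, once; it reports no verdict.
The state is a dict: "clock": time; "joint_pos": joint angles; "dq": joint speeds; "effort": joint torques, N m; "ee_pos": TCP position; "ee_rot": TCP orientation; "contact_force": force on the tool from outside, world axes, zero at the start; "wrist_torque": the same for the moment, N m; "grip_width": finger opening in m.
Only numpy, scipy, OpenCV 4.12 (cv2) and the standard library are available. Lean on these libraries where they do the work, as an engineer would, in place of code of your own. Each camera call takes 0.05 s, during which the arm holds its last target.

### The job

The slide scanner has lost power with a slide shut inside it. Take the release pin (the straight-handled tool) from the tool rack, push it down through the round release hole in the scanner's top until the slide tray springs out, then put the pin back in the rack place it came from, let go of it and leave the tray out.

Things in the scene. Friction and masses are not known exactly. Their poses are not given: they have to be found in the camera images.
- release_pin: Upright in a rack well: steel shaft 8 mm thick, 55 mm long, hanging in the well; collar 44 mm wide, 5 mm thick, resting on the rack; straight grey handle 18 mm thick, 55 mm tall. About 70 g. Neighbours have T and ball handles. Origin: shaft's lower end; z up the pin (collar underside 55 mm, handle top 115 mm). At the start its y runs along the row of wells; both sides in x are free.
- rack: Fixed open steel rack. Origin: centre of its underside, z up, y along its row of three round wells at y = -80, 0 and 80 mm; the three tools stand in any order. Top plate 70 x 250 mm, 12 mm thick, upper face at z = 80 mm; wells are through holes 25 mm wide, open below down to the foot plate, 6 mm thick.
- release_hole (a point): Centre of the mouth of the 27 mm round hole in the flat top of the scanner, a fixed white box 220 (x) x 180 (y) x 130 mm high; hole 80 mm from its tray face (-x), 40 mm from its +y side. z up. A 40 mm sprung latch plate lies 28 mm below the mouth; it frees the tray when the pin's tip is about 37 mm deep (3.5 N) and stops at 52 mm (5.5 N). Best 42 to 50 mm.
- tray (a joint): How far the slide tray stands out of the scanner, in m: 0 shut, 0.06 fully out. It slides out level towards -x of release_hole. Once freed by the latch its own spring drives it fully out in about half a second and it stays out when the pin is withdrawn. Tray 95 mm wide, front plate 106 mm wide, 29 to 55 mm above the bench.
Things that resemble listed ones, but are neither listed nor needed, are in the scene too. Leave any pink look-alike of the release_pin alone.

How it is judged:
On the way, in this order (a step that is already met when the one before it is completed fails the run):
1. the pin's shaft is down the release hole (tip over 12 mm below the mouth, within 14 mm of its axis) with the tray still shut (z of release_pin in the frame of release_hole below -0.012 m and horizontal distance between release_pin and release_hole below 0.014 m and value of joint tray below 0.01 m), for 0.02 s.
2. the tray has sprung out by more than 50 mm (value of joint tray above 0.05 m), for 0.1 s.
At the end, for the whole second after the job is handed in: The tray stands out by more than 50 mm, and the release pin is back in the rack well it came from, within 20 mm of where it started, upright within 10 degrees, at rest and released (value of joint tray above 0.05 m and distance of release_pin from where it was at the start of the episode below 0.02 m and angle between release_pin's own z axis and vertical below 0.17 rad and linear speed of release_pin below 0.02 m/s and contact force between the fingers and release_pin below 0.1 N); the robot touches nothing.
It also fails if it takes over 51 s, if anything falls off the work surface, if the arm or the gripper's body presses on something with over 40 N, if the wrist force passes 120 N, or if a joint passes its speed limit or range.

## Working session

There is one attempt and no reset: what is moved stays moved. The work goes in short steps, Python scripts to look and compute and a tool call to move; the robot and the scene stay as the last step left them, time stands still between calls to the robot, and variables do not carry over. Pictures are saved under pics/ and viewed, and the job is handed in when it is done.

Besides the shell and the picture viewer there is one more tool, called after "Call:" as name(argument=value, ...), one argument or row to a line, values as JSON. move_arm: Moves the arm, as the interface text tells. Its arguments: {"type":"object","properties":{"moves":{"type":"array"}},"required":["moves"]}

```bash
mkdir -p pics; python3 - <<'E'
from cell import ctrl, grab_frame, camera_model
import cv2
print(ctrl.sense())
for n in("scene","top"):
    print(n,camera_model(n))
    cv2.imwrite(f"pics/{n}0.png",cv2.cvtColor(grab_frame(n),cv2.COLOR_RGB2BGR))
E
```

```text
{'clock': 0.0, 'joint_pos': array([-1.47773160e+00,  1.04709143e-01,  9.64638915e-02,  1.56391402e+00,
        2.27596396e-05,  1.35311104e+00]), 'dq': array([ 5.57857415e-05,  9.12501323e-05, -1.28115908e-03,  1.55122652e-03,
       -5.60278245e-04, -6.92350215e-04]), 'effort': array([ 1.42222752e-04, -5.56940746e+01,  5.03641713e+01,  1.74215151e-02,
       -3.37525707e-04, -3.38248736e-07]), 'ee_pos': array([ 0.18345555, -0.57090826,  0.23051361]), 'ee_rot': array([ 2.05450271,  0.32320753, -2.05427899]), 'contact_force': array([-0.62287824, -1.28403888, -0.23511266]), 'wrist_torque': array([-0.05005188, -0.0120045 , -0.02930061]), 'grip_width': 0.08532227155405242}
scene {'K': array([[379.78978916,   0.        , 280.56869094],
       [  0.        , 379.78978916, 215.08681362],
       [  0.        ,   0.        ,   1.        ]]), 'k1': -0.0009132247580985063, 'xyz': array([0.83967094, 0.45712614, 0.68128666]), 'orientation': array([-0.85415839, -2.59976723,  1.04492733])}
top {'K': array([[471.79804528,   0.        , 278.55550402],
       [  0.        , 471.79804528, 214.43475619],
       [  0.        ,   0.        ,   1.        ]]), 'k1': -0.13701594821171095, 'xyz': array([ 4.48491523e-01, -5.10424951e-04,  1.13901431e+00]), 'orientation': array([-2.1538106 ,  2.21485694, -0.07643913])}
```

View pics/scene0.png

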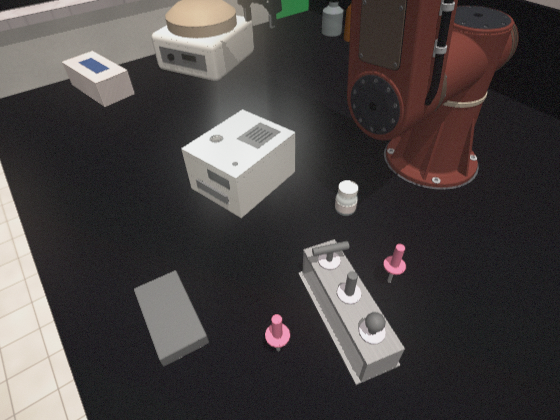

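View pics/top0.png

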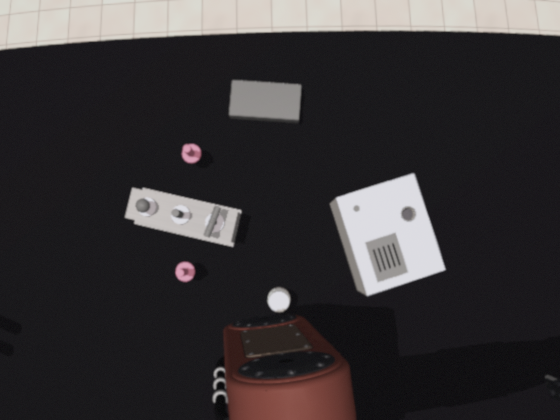

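Both views show the rack with the straight-handled pin in the middle well: scene (350,285), top (180,214). The hole is at scene (217,138) and top (408,213). The pink look-alikes stand either side of the rack.

```bash
python3 - <<'E'
import cv2,numpy as np
a=cv2.imread("pics/top0.png");s=cv2.imread("pics/scene0.png")
def crop(im,x,y,w,h,f): return cv2.resize(im[y:y+h,x:x+w],None,fx=f,fy=f,interpolation=cv2.INTER_CUBIC)
c=np.hstack([crop(a,120,180,130,72,3),crop(a,325,165,130,72,3)])
d=np.hstack([crop(s,295,235,110,120,3.5),crop(s,180,105,110,120,3.5)])
c=np.vstack([c,np.zeros((420,780,3),np.uint8)]);c[216:216+360,:770]=d[:360,:770]
cv2.imwrite("pics/c0.png",c[:600])
E
```

```text
(no output)
```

View pics/c0.png

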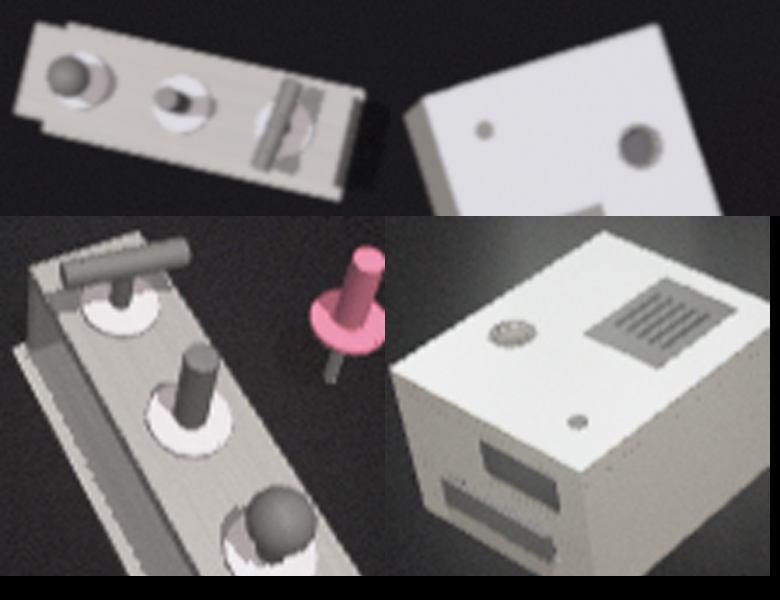

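```bash
cat >h.py <<'E'
import cv2,numpy as np
from cell import ctrl, grab_frame, camera_model
from scipy.spatial.transform import Rotation as R
def ray(n,p):
    m=camera_model(n)
    q=cv2.undistortPoints(np.array([[p]],float),m["K"],np.array([m["k1"],0,0,0,0.]))[0,0]
    return m["xyz"],R.from_rotvec(m["orientation"]).as_matrix()@np.array([q[0],q[1],1])
def plane(n,p,z):
    o,d=ray(n,p); return (o+d*(z-o[2])/d[2])
def tri(p,q):
    o,d=ray("scene",p);e,f=ray("top",q)
    t=np.linalg.lstsq(np.c_[d,-f],e-o,rcond=None)[0]
    a,b=o+d*t[0],e+f*t[1]; return (a+b)/2,np.linalg.norm(a-b)
E
python3 - <<'E'
from h import *
np.set_printoptions(precision=4,suppress=True)
for n in("scene","top"):
    im=cv2.imread(f"pics/{n}0.png");g=cv2.cvtColor(im,cv2.COLOR_BGR2GRAY)
    # hole: dark blob in white
    (x,y),r=((217,139),16) if n=="scene" else ((408,214),13)
    w=g[y-r:y+r+1,x-r:x+r+1]; 
    T=(200 if n=="scene" else 180)
    m=(w<np.percentile(w,90)*0.85).astype(np.uint8)
    k,l,st,ce=cv2.connectedComponentsWithStats(m); i=l[r,r]
    print(n,"hole",ce[i]+[x-r,y-r],st[i],np.percentile(w,90))
    c=ce[i]+[x-r,y-r]; print(" pos",plane(n,c,0.13))
    hs=c if n=="scene" else hs
    if n=="top":print("tri",tri(hs,c))
    # collar
    x,y=(349,292) if n=="scene" else (181,214); r=16
    w=g[y-r:y+r+1,x-r:x+r+1]; m=(w>205).astype(np.uint8)
    for T in(195,205,215):
        cs,_=cv2.findContours((w>T).astype(np.uint8),0,1); c=max(cs,key=cv2.contourArea)
        hc=cv2.convexHull(c); e=cv2.fitEllipse(hc); p=np.array(e[0])+[x-r,y-r]
        print(n,T,"collar",p,e[1],plane(n,p,0.085))
for nm,p,z in(("handletop",(175.5,212.7),.14),):
    print(nm,plane("top",p,z))
print(plane("scene",(352.7,275.6),.14),tri((352.7,275.6),(175.5,212.7)))
# rack corners, box corners top view
for p in((144,188.5),(242,210),(233.5,245),(135,224)): print("rack",plane("top",p,.08))
for p in((332.5,200),(414.5,174.5),(445,270),(368,295)): print("box",plane("top",p,.13))
E
```

```text
scene hole [216.0115 138.2989] [ 9 12 14  8 87] 237.0
 pos [ 0.5153 -0.2812  0.13  ]
scene 195 collar [349.0485 292.3505] (20.64975929260254, 24.291309356689453) [0.531  0.2234 0.085 ]
scene 205 collar [348.9502 292.4706] (19.900463104248047, 24.044164657592773) [0.5313 0.2234 0.085 ]
scene 215 collar [348.8105 292.3224] (19.79876708984375, 23.70416831970215) [0.5313 0.2231 0.085 ]
top hole [407.9259 213.4444] [  6   5  15  16 189] 222.0
 pos [ 0.5148 -0.2804  0.13  ]
tri (array([ 0.5151, -0.2806,  0.1302]), np.float64(0.0008216751537138538))
top 195 collar [178.3043 217.6535] (12.433588027954102, 17.74049949645996) [0.5227 0.2258 0.085 ]
top 205 collar [179.2522 217.2755] (11.686921119689941, 15.984750747680664) [0.5235 0.2237 0.085 ]
top 215 collar [178.5733 218.2355] (8.702152252197266, 13.377612113952637) [0.5214 0.2252 0.085 ]
handletop [0.5297 0.22   0.14  ]
[0.532  0.2244 0.14  ] (array([0.5295, 0.2217, 0.1348]), np.float64(0.0015166056042500463))
rack [0.5921 0.3058 0.08  ]
rack [0.5364 0.0819 0.08  ]
rack [0.4581 0.1028 0.08  ]
rack [0.5114 0.3273 0.08  ]
box [ 0.5484 -0.1172  0.13  ]
box [ 0.5995 -0.2994  0.13  ]
box [ 0.3897 -0.3574  0.13  ]
box [ 0.3426 -0.1865  0.13  ]
```

```bash
python3 - <<'E'
from h import *
np.set_printoptions(precision=4,suppress=True)
cs=[plane("top",p,.085) for p in((147.3,207),(181,214.3),(215,222.3))]
print(cs, plane("scene",(349,292.4),.085))
u=cs[0]-cs[2]; print(np.linalg.norm(u),"row angle from +y",np.degrees(np.arctan2(-u[0],u[1])))
print("T",tri((330.7,248.1),(212.3,221.7)),"ball",tri((375.6,323.3),(143.3,205.3)))
s=ctrl.sense();M=R.from_rotvec(s["ee_rot"]).as_matrix();print(M)
print("yaw of tool y",np.degrees(np.arctan2(M[1,1],M[0,1])))
E
```

```text
[array([0.5489, 0.2969, 0.085 ]), array([0.5301, 0.2196, 0.085 ]), array([0.51  , 0.1428, 0.085 ])] [0.5311 0.2234 0.085 ]
0.15896810828385685 row angle from +y -14.176016151612858
T (array([0.5094, 0.1444, 0.1172]), np.float64(0.00044254948121811915)) ball (array([0.5498, 0.3003, 0.109 ]), np.float64(0.002758263114071938))
[[-0.0001  0.3058 -0.9521]
 [ 0.0012 -0.9521 -0.3058]
 [-1.     -0.0011 -0.0003]]
yaw of tool y -72.196136381698
```

Call:
move_arm(
  moves=[
    [0,-2.3,-3.2,-0.1,0],
    [0,-4.6,-6.4,-0.2,0],
    [0,-6.9,-9.6,-0.3,0],
    [0,-9.2,-12.8,-0.4,0],
    [0,-11.5,-16,-0.5,0],
  ],
)

```text
clock: 0.52
ee_pos: [0.3013, -0.4111, 0.2309]
ee_rot: [1.741, 0.752, -1.74]
contact_force: [0.9, -0.6, 0.1]
grip_width: 0.0853
```

```bash
cat >>h.py <<'E'
np.set_printoptions(precision=4,suppress=True)
def to(*pts,yaw=-14.2):
    s=ctrl.sense();M=R.from_rotvec(s["ee_rot"]).as_matrix()
    y=np.degrees(np.arctan2(M[1,1],M[0,1]))
    print("t",s["clock"],"pos",s["ee_pos"],"yaw",round(y,2),"q",s["joint_pos"],"F",s["contact_force"],"w",s["grip_width"])
    print("twist",round(np.radians(y-yaw),3))
    for p in pts: print(p,"->cm",(M.T@(np.array(p)-s["ee_pos"]))*100)
E
python3 -c "
from h import *
to((.42,-.25,.2305),(.5305,.2215,.2305))"
```

```text
t 0.5167 pos [ 0.3013 -0.4111  0.2309] yaw -43.29 q [-1.1955 -0.1712 -0.1732  1.5693  0.0001  1.1309] F [ 0.9149 -0.5633  0.141 ] w 0.08533850485189474
twist -0.508
(0.42, -0.25, 0.2305) ->cm [  0.0435  -2.4055 -19.8688]
(0.5305, 0.2215, 0.2305) ->cm [  0.066  -26.6955 -61.7641]
```

Call:
move_arm(
  moves=[
    [0,-0.5,-4,-0.1,0],
    [0,-1,-8,-0.2,0],
    [0,-1.5,-12,-0.3,0],
    [0,-2,-16,-0.4,0],
    [0,-2.4,-19.9,-0.508,0],
  ],
)

```text
clock: 0.93
ee_pos: [0.4211, -0.2501, 0.2312]
ee_rot: [1.389, 1.082, -1.389]
contact_force: [1.0, -0.2, -0.8]
grip_width: 0.0855
```

Call:
move_arm(
  moves=[
    [0,0,-4,0,0],
    [0,0,-8,0,0],
    [0,0,-12,0,0],
    [0,0,-16,0,0],
    [0,0,-20,0,0],
  ],
)

```text
clock: 1.35
ee_pos: [0.4702, -0.0564, 0.2311]
ee_rot: [1.392, 1.079, -1.393]
contact_force: [1.4, -0.2, 0.4]
grip_width: 0.0857
```

Call:
move_arm(
  moves=[
    [0,0,-4,0,0],
    [0,0,-8,0,0],
    [0,0,-12,0,0],
    [0,0,-16,0,0],
    [0,0,-20,0,0],
  ],
)

```text
clock: 1.77
ee_pos: [0.52, 0.1375, 0.231]
ee_rot: [1.392, 1.079, -1.392]
contact_force: [0.9, -0.2, 0.0]
grip_width: 0.0858
```

```bash
python3 -c "
from h import *
to((.5305,.2215,.2305),(.5305,.2215,.093))"
```

```text
t 1.7667 pos [0.52   0.1375 0.231 ] yaw -14.43 q [ 0.0152 -0.0854 -0.0938  1.5625 -0.0002  1.8378] F [ 0.9485 -0.2169  0.0338] w 0.0857841748721714
twist -0.004
(0.5305, 0.2215, 0.2305) ->cm [ 0.0509 -1.0793 -8.4001]
(0.5305, 0.2215, 0.093) ->cm [13.8009 -1.0779 -8.4028]
```

Call:
move_arm(
  moves=[
    [0,-0.4,-3,0,0],
    [0,-0.8,-6,0,0],
    [0,-1.1,-8.4,0,0],
    [3,-1.1,-8.4,0,0],
    [3,-1.1,-8.4,0,0],
  ],
)

```text
clock: 2.18
ee_pos: [0.5283, 0.2204, 0.1962]
ee_rot: [1.386, 1.084, -1.396]
contact_force: [-1.1, -0.2, -2.2]
grip_width: 0.0857
```

```bash
python3 -c "
from h import *
to((.5305,.2215,.093))
for n in('scene','top'):cv2.imwrite(f'pics/{n}1.png',cv2.cvtColor(grab_frame(n),cv2.COLOR_RGB2BGR))
a=cv2.imread('pics/scene1.png')[180:380,260:460]
b=cv2.imread('pics/top1.png')[140:300,100:260]
cv2.imwrite('pics/c1.png',np.hstack([cv2.resize(a,(400,400)),cv2.resize(b,(400,400))]))
"
```

```text
t 2.1833 pos [0.5283 0.2204 0.1962] yaw -14.3 q [ 0.1669  0.0239 -0.0497  1.5037 -0.0001  1.9873] F [-1.0777 -0.2159 -2.1533] w 0.08572346583095163
twist -0.002
(0.5305, 0.2215, 0.093) ->cm [10.3229  0.25   -0.1927]
```

View pics/c1.png

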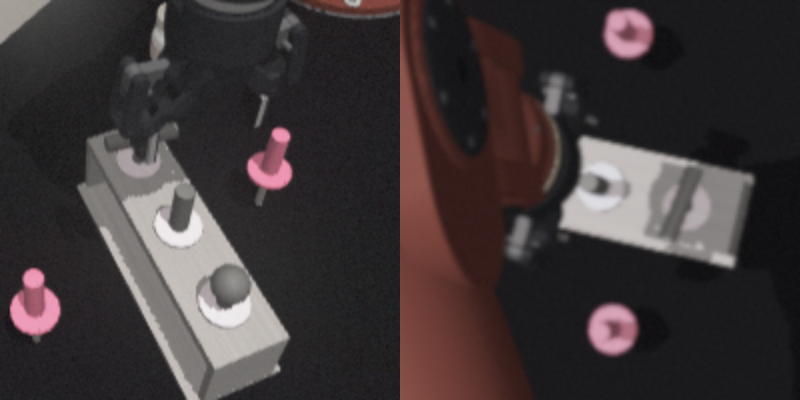

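The gripper (crop centre-top) seems shifted from the pin in opposite directions in the two views, which could be parallax. I'll check by projecting the fingertips.

```bash
python3 -c "
from h import *
s=ctrl.sense();M=R.from_rotvec(s['ee_rot']).as_matrix();print(s['ee_pos'])
for n,(x,y,f) in (('scene',(260,180,2)),('top',(100,140,2.5))):
  m=camera_model(n);Rm=R.from_rotvec(m['orientation']).inv()
  im=cv2.imread(f'pics/{n}1.png')
  for off,c in (((0,0,0),(0,255,0)),((-.013,.043,0),(0,255,255)),((-.013,-.043,0),(255,255,0)),((.103,.0025,-.0019),(0,0,255)),((.056,.0025,-.0019),(0,0,255))):
    P=s['ee_pos']+M@np.array(off)
    p,_=cv2.projectPoints(P[None],Rm.as_rotvec(),-Rm.apply(m['xyz']),m['K'],np.array([m['k1'],0,0,0,0.]))
    p=p.ravel();print(n,p); cv2.circle(im,(int(round(p[0])),int(round(p[1]))),2,c,-1)
  a=im[y:y+int(400/f),x:x+int(400/f)]; a=cv2.resize(a,(400,400))
  b=a if n=='scene' else np.hstack([b,a])
cv2.imwrite('pics/c2.png',b)"
```

```text
[0.5293 0.219  0.2001]
scene [356.1037 250.9267]
scene [332.5452 254.1653]
scene [380.8852 237.75  ]
scene [348.2509 287.6866]
scene [351.2672 272.551 ]
top [169.4188 210.651 ]
top [173.0282 189.1239]
top [162.8091 231.2172]
top [179.596 213.175]
top [174.9433 211.4766]
```

View pics/c2.png

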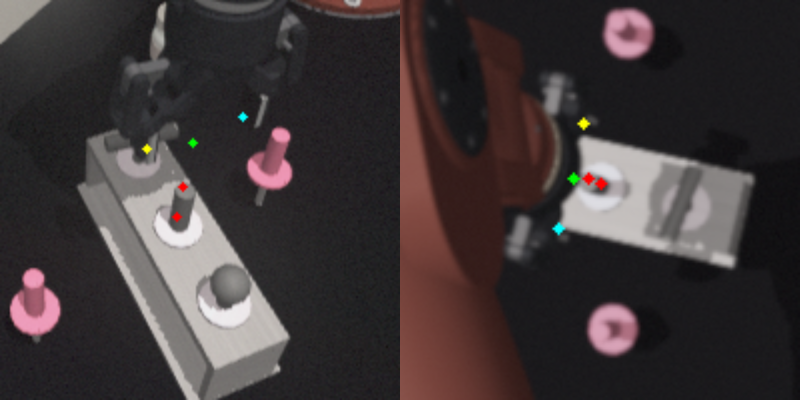

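Call:
move_arm(
  moves=[
    [3,0,-0.2,0,0],
    [6,0,-0.2,0,0],
    [8.5,0,-0.2,0,0],
    [10.4,0,-0.2,0,0],
    [10.4,0,-0.2,0,0],
  ],
)

```text
clock: 2.7
ee_pos: [0.529, 0.2199, 0.0943]
ee_rot: [1.39, 1.081, -1.398]
contact_force: [-0.7, -1.1, 0.0]
grip_width: 0.0857
```

```bash
python3 -c "
from h import *
for n in('scene','top'):cv2.imwrite(f'pics/{n}3.png',cv2.cvtColor(grab_frame(n),cv2.COLOR_RGB2BGR))
to((.5305,.2215,.095))
a=cv2.imread('pics/scene3.png')[200:360,280:440]
b=cv2.imread('pics/top3.png')[140:300,100:260]
cv2.imwrite('pics/c3.png',np.hstack([cv2.resize(a,(400,400)),cv2.resize(b,(400,400))]))
"
```

```text
t 2.8 pos [0.5312 0.2206 0.0985] yaw -14.5 q [ 0.1665  0.0468 -0.204   1.3198 -0.0001  1.9903] F [ 0.7114 -0.1691  0.6495] w 0.08492056940317942
twist -0.005
(0.5305, 0.2215, 0.095) ->cm [ 0.3482 -0.0893 -0.0681]
```

View pics/c3.png

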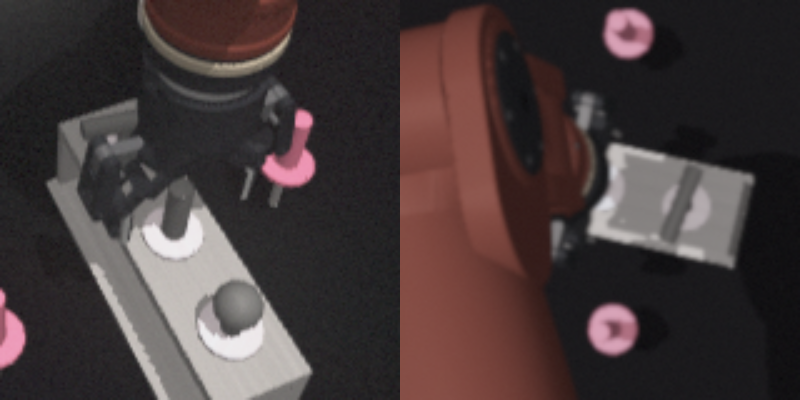

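The fingers straddle the handle, at crop (110,200) and (260,140), so I'm closing.

Call:
move_arm(
  moves=[
    [0.3,0,0,0,1],
    [0.3,0,0,0,1],
    [0.3,0,0,0,1],
    [0.3,0,0,0,1],
    [0.3,0,0,0,1],
  ],
)

```text
clock: 3.22
ee_pos: [0.5312, 0.2214, 0.0949]
ee_rot: [1.393, 1.079, -1.392]
contact_force: [0.0, -0.0, -0.9]
grip_width: 0.0258
```

Call:
move_arm(
  moves=[
    [0,0,0,0,1],
    [0,0,0,0,1],
    [0,0,0,0,1],
    [0,0,0,0,1],
    [0,0,0,0,1],
  ],
)

```text
clock: 3.63
ee_pos: [0.5313, 0.2214, 0.0949]
ee_rot: [1.393, 1.079, -1.392]
contact_force: [-0.2, 0.0, 5.2]
grip_width: 0.0165
```

```bash
python3 -c "
from h import *
to()"
```

```text
t 3.6333 pos [0.5313 0.2214 0.0949] yaw -14.44 q [ 0.1677  0.0487 -0.2087  1.3125 -0.0001  1.9905] F [-0.152   0.0455  5.1978] w 0.016542700030710403
twist -0.004
```

Call:
move_arm(
  moves=[
    [-1.5,0,0,0,1],
    [-4,0,0,0,1],
    [-7,0,0,0,1],
    [-10,0,0,0,1],
    [-12,0,0,0,1],
  ],
)

```text
clock: 4.05
ee_pos: [0.5312, 0.2214, 0.2168]
ee_rot: [1.393, 1.078, -1.391]
contact_force: [1.7, -0.4, -0.6]
grip_width: 0.0168
```

Call:
move_arm(
  moves=[
    [-1,0,0,0,1],
    [-2,0,0,0,1],
    [-2,0,0,0,1],
  ],
)

```text
clock: 4.3
ee_pos: [0.5313, 0.2214, 0.2353]
ee_rot: [1.393, 1.079, -1.391]
contact_force: [0.9, 0.1, -0.3]
grip_width: 0.0165
```

```bash
python3 -c "
from h import *
for n in('scene','top'):cv2.imwrite(f'pics/{n}4.png',cv2.cvtColor(grab_frame(n),cv2.COLOR_RGB2BGR))
to((.5303,.2204,.235),(.515,-.281,.235))
a=cv2.imread('pics/scene4.png')[160:360,260:460]
b=cv2.imread('pics/top4.png')[140:300,100:260]
cv2.imwrite('pics/c4.png',np.hstack([cv2.resize(a,(400,400)),cv2.resize(b,(400,400))]))
"
```

```text
t 4.4 pos [0.5306 0.2213 0.233 ] yaw -14.43 q [ 0.1678  0.0295  0.0227  1.5655 -0.0001  1.9905] F [ 0.5548 -0.2198 -1.5661] w 0.01708821600888924
twist -0.004
(0.5303, 0.2204, 0.235) ->cm [-0.2011 -0.0067  0.0928]
(0.515, -0.281, 0.235) ->cm [-0.1833 11.0102 49.0314]
```

View pics/c4.png

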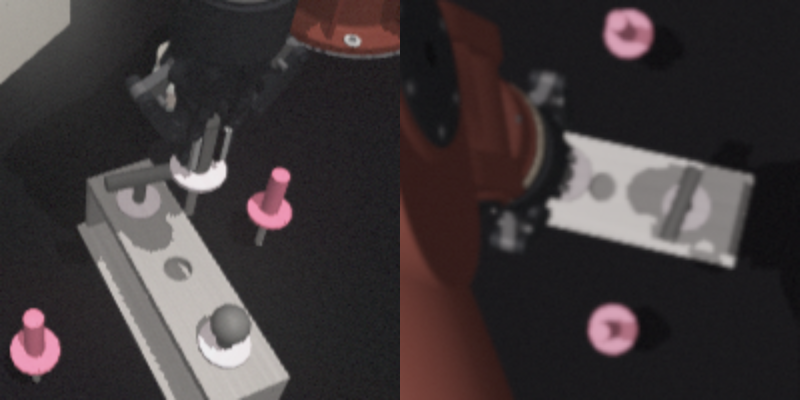

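```bash
python3 -c "
from h import *
b=cv2.imread('pics/scene4.png')[205:285,325:405]
cv2.imwrite('pics/c5.png',cv2.resize(b,(600,600),interpolation=cv2.INTER_CUBIC))
print('well',plane('scene',(349,294),.08),plane('top',(180.8,214.4),.08))
n='scene';m=camera_model(n);Rm=R.from_rotvec(m['orientation']).inv()
for z in (.163,.218,.223):
    P=np.array([.5309,.2214,z+.001])
    p,_=cv2.projectPoints(P[None],Rm.as_rotvec(),-Rm.apply(m['xyz']),m['K'],np.array([m['k1'],0,0,0,0.]));print(z,p.ravel(),(p.ravel()-[325,205])*7.5)
"
```

```text
well [0.5309 0.2239 0.08  ] [0.5303 0.2211 0.08  ]
0.163 [353.6298 265.7889] [214.7237 455.9167]
0.218 [357.9153 244.8765] [246.865  299.0741]
0.223 [358.3338 242.8342] [250.0038 283.7564]
```

View pics/c5.png

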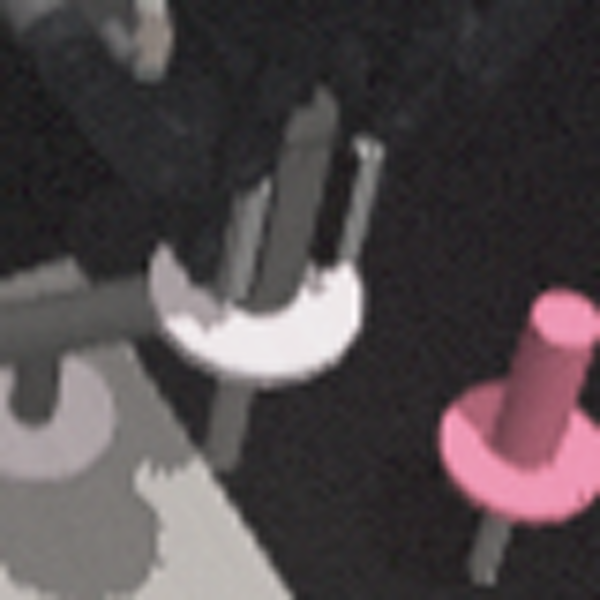

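The pin is held upright: tip at scene (354.6,267), collar at (359,245), and the well is empty. Carrying it to the hole.

Call:
move_arm(
  moves=[
    [0,0.5,2.4,0,1],
    [0,1.3,6,0,1],
    [0,2.1,9.6,0,1],
    [0,2.9,13.2,0,1],
    [0,3.6,16.4,0,1],
  ],
)

```text
clock: 4.82
ee_pos: [0.5238, 0.0518, 0.2323]
ee_rot: [1.391, 1.081, -1.394]
contact_force: [-0.2, -0.5, -0.4]
grip_width: 0.0168
```

Call:
move_arm(
  moves=[
    [0,0.7,3.3,0,1],
    [0,1.4,6.6,0,1],
    [0,2.2,9.9,0,1],
    [0,2.9,13.2,0,1],
    [0,3.6,16.4,0,1],
  ],
)

```text
clock: 5.23
ee_pos: [0.5178, -0.1157, 0.2324]
ee_rot: [1.392, 1.081, -1.394]
contact_force: [0.4, -0.5, -0.8]
grip_width: 0.0169
```

Call:
move_arm(
  moves=[
    [0,0.8,3.6,0,1],
    [0,1.6,7.2,0,1],
    [0,2.4,10.8,0,1],
    [0,3.1,14,0,1],
    [0,3.6,16.4,0,1],
  ],
)

```text
clock: 5.65
ee_pos: [0.5117, -0.2844, 0.232]
ee_rot: [1.393, 1.081, -1.395]
contact_force: [-0.4, 0.3, -0.9]
grip_width: 0.0161
```

Call:
move_arm(
  moves=[
    [0,0,0,0,1],
    [0,0,0,0,1],
  ],
)

```text
clock: 5.82
ee_pos: [0.5119, -0.2826, 0.2321]
ee_rot: [1.394, 1.081, -1.395]
contact_force: [-0.7, 0.5, -0.3]
grip_width: 0.0168
```

```bash
python3 -c "
from h import *
for n in('scene','top'):cv2.imwrite(f'pics/{n}6.png',cv2.cvtColor(grab_frame(n),cv2.COLOR_RGB2BGR))
to((.5145,-.2825,.213),)
a=cv2.imread('pics/scene6.png')[70:190,150:270]
b=cv2.imread('pics/top6.png')[140:300,320:480]
cv2.imwrite('pics/c6.png',np.hstack([cv2.resize(a,(400,400)),cv2.resize(b,(400,400))]))
"
```

```text
t 5.9167 pos [ 0.5125 -0.2811  0.2331] yaw -14.43 q [-0.7254  0.0597  0.0539  1.5671  0.0002  1.0972] F [ 0.361  -0.3842 -0.2378] w 0.016683166226187564
twist -0.004
(0.5145, -0.2825, 0.213) ->cm [2.0115 0.2348 0.0867]
```

View pics/c6.png

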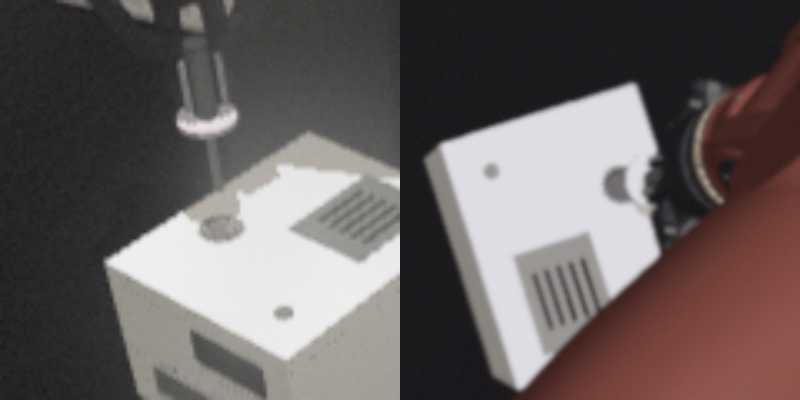

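Call:
move_arm(
  moves=[
    [1,0.2,0.1,0,1],
    [2,0.2,0.1,0,1],
    [2.5,0.2,0.1,0,1],
    [2.5,0.2,0.1,0,1],
    [2.5,0.2,0.1,0,1],
  ],
)

```text
clock: 6.33
ee_pos: [0.5143, -0.2829, 0.2086]
ee_rot: [1.392, 1.081, -1.392]
contact_force: [-0.3, 0.4, -0.3]
grip_width: 0.0168
```

```bash
python3 -c "
from h import *
print('tip6',plane('scene',(215.7,126.4),.163))
cv2.imwrite(f'pics/scene7.png',cv2.cvtColor(grab_frame('scene'),cv2.COLOR_RGB2BGR))
to((.5145,-.2825,.213),)
a=cv2.imread('pics/scene7.png')[90:170,175:255]
cv2.imwrite('pics/c7.png',cv2.resize(a,(560,560),interpolation=cv2.INTER_CUBIC))
"
```

```text
tip6 [ 0.511  -0.2808  0.163 ]
t 6.3833 pos [ 0.5145 -0.2832  0.2092] yaw -14.41 q [-0.7257  0.0618  0.0127  1.5219 -0.0001  1.0967] F [ 0.2034  0.3419 -0.5054] w 0.016385196151986744
twist -0.004
(0.5145, -0.2825, 0.213) ->cm [-0.3765 -0.0151 -0.0683]
```

View pics/c7.png

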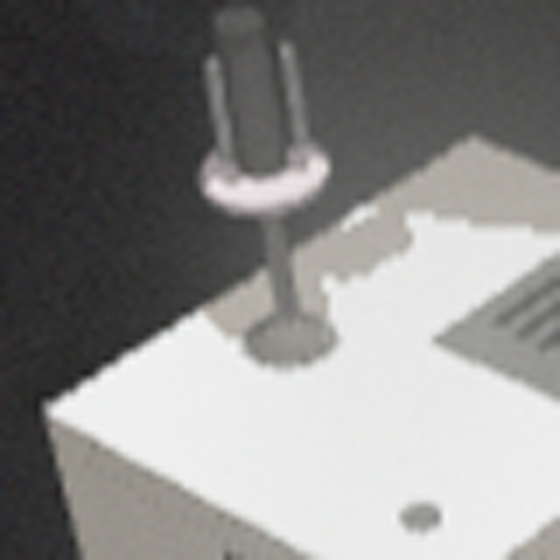

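Call:
move_arm(
  moves=[
    [0.8,0,0,0,1],
    [1.6,0,0,0,1],
    [2.4,0,0,0,1],
    [2.9,0,0,0,1],
    [2.9,0,0,0,1],
  ],
)

```text
clock: 6.8
ee_pos: [0.5138, -0.283, 0.1784]
ee_rot: [1.392, 1.082, -1.393]
contact_force: [-0.1, 0.5, -0.4]
grip_width: 0.0167
```

```bash
python3 -c "
from h import *
cv2.imwrite(f'pics/scene8.png',cv2.cvtColor(grab_frame('scene'),cv2.COLOR_RGB2BGR))
to((.5145,-.2825,.154),)
a=cv2.imread('pics/scene8.png')[90:210,175:295]
cv2.imwrite('pics/c8.png',cv2.resize(a,(560,560),interpolation=cv2.INTER_CUBIC))
"
```

```text
t 6.85 pos [ 0.514  -0.2832  0.1793] yaw -14.44 q [-0.7262  0.0619 -0.0414  1.4691 -0.0001  1.0967] F [-0.8917  0.3441  0.5493] w 0.016669695162689017
twist -0.004
(0.5145, -0.2825, 0.154) ->cm [ 2.5252  0.0306 -0.0801]
```

View pics/c8.png

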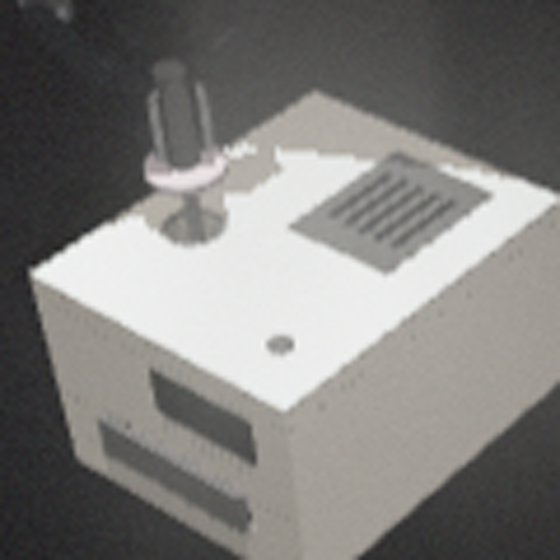

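The shaft is down the hole (crop (195,225)) and the tray is still shut. Pressing on to about 46 mm.

Call:
move_arm(
  moves=[
    [0.6,0,0,0,1],
    [1.2,0,0,0,1],
    [1.8,0,0,0,1],
    [2.2,0,0,0,1],
    [2.5,0,0,0,1],
  ],
)

```text
clock: 7.27
ee_pos: [0.5148, -0.2839, 0.1551]
ee_rot: [1.392, 1.078, -1.392]
contact_force: [1.3, -0.9, 3.4]
grip_width: 0.017
```

Call:
move_arm(
  moves=[
    [0,0,0,0,1],
    [0,0,0,0,1],
    [0,0,0,0,1],
    [0,0,0,0,1],
    [0,0,0,0,1],
  ],
)

```text
clock: 7.68
ee_pos: [0.5146, -0.2837, 0.1556]
ee_rot: [1.392, 1.079, -1.392]
contact_force: [1.8, -0.3, 4.3]
grip_width: 0.0168
```

```bash
python3 -c "
from h import *
cv2.imwrite(f'pics/scene9.png',cv2.cvtColor(grab_frame('scene'),cv2.COLOR_RGB2BGR))
to((.5145,-.2825,.154),)
a=cv2.imread('pics/scene9.png')[90:230,155:295]
cv2.imwrite('pics/c9.png',cv2.resize(a,(560,560),interpolation=cv2.INTER_CUBIC))
"
```

```text
t 7.7333 pos [ 0.5146 -0.2837  0.1555] yaw -14.44 q [-0.7261  0.0644 -0.0818  1.4242 -0.0001  1.0967] F [ 0.1767 -0.5802  2.7519] w 0.01647467533822325
twist -0.004
(0.5145, -0.2825, 0.154) ->cm [ 0.1544 -0.0396 -0.1115]
```

View pics/c9.png

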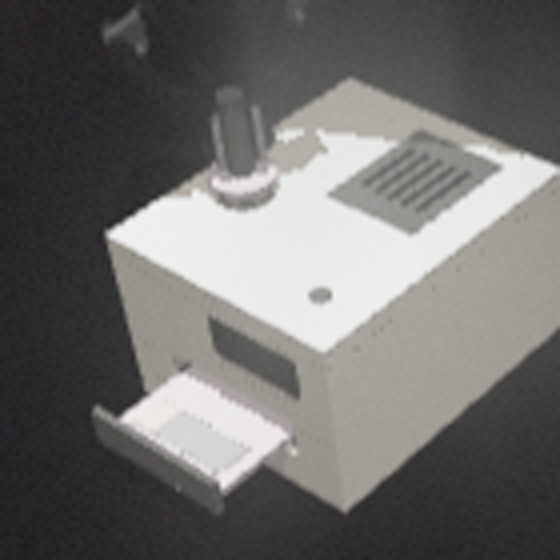

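The tray is out (crop (200,450)), so I'm withdrawing the pin and carrying it back.

Call:
move_arm(
  moves=[
    [-1.2,0,0,0,1],
    [-3.5,0,0,0,1],
    [-6,0,0,0,1],
    [-8,0,0,0,1],
    [-8,0,0,0,1],
  ],
)

```text
clock: 8.15
ee_pos: [0.5153, -0.2842, 0.2403]
ee_rot: [1.392, 1.074, -1.391]
contact_force: [0.3, -0.1, -0.2]
grip_width: 0.0165
```

Call:
move_arm(
  moves=[
    [0,-0.5,-2.4,0,1],
    [0,-1.3,-6,0,1],
    [0,-2.1,-9.6,0,1],
    [0,-2.9,-13.2,0,1],
    [0,-3.6,-16.4,0,1],
  ],
)

```text
clock: 8.57
ee_pos: [0.5196, -0.1135, 0.2348]
ee_rot: [1.392, 1.081, -1.393]
contact_force: [0.2, 0.4, -0.3]
grip_width: 0.0168
```

Call:
move_arm(
  moves=[
    [0,-0.7,-3.3,0,1],
    [0,-1.4,-6.6,0,1],
    [0,-2.2,-9.9,0,1],
    [0,-2.9,-13.2,0,1],
    [0,-3.6,-16.4,0,1],
  ],
)

```text
clock: 8.98
ee_pos: [0.5257, 0.0539, 0.2349]
ee_rot: [1.392, 1.08, -1.394]
contact_force: [0.7, -0.4, -1.1]
grip_width: 0.0171
```

Call:
move_arm(
  moves=[
    [0,-0.8,-3.6,0,1],
    [0,-1.6,-7.2,0,1],
    [0,-2.4,-10.8,0,1],
    [0,-3.1,-14,0,1],
    [0,-3.6,-16.4,0,1],
  ],
)

```text
clock: 9.4
ee_pos: [0.5314, 0.2225, 0.2347]
ee_rot: [1.39, 1.081, -1.393]
contact_force: [-0.2, 0.2, -0.5]
grip_width: 0.0166
```

Call:
move_arm(
  moves=[
    [0,0,0,0,1],
    [0,0,0,0,1],
  ],
)

```text
clock: 9.57
ee_pos: [0.5317, 0.2209, 0.2345]
ee_rot: [1.389, 1.081, -1.393]
contact_force: [-0.2, -0.1, -1.1]
grip_width: 0.0167
```

```bash
python3 -c "
from h import *
cv2.imwrite(f'pics/scene10.png',cv2.cvtColor(grab_frame('scene'),cv2.COLOR_RGB2BGR))
to((.5313,.2214,.0949),)
b=cv2.imread('pics/scene10.png')[205:305,315:415]
cv2.imwrite('pics/c10.png',cv2.resize(b,(600,600),interpolation=cv2.INTER_CUBIC))
"
```

```text
t 9.6167 pos [0.532  0.2199 0.2347] yaw -14.38 q [ 0.1652  0.0326  0.0289  1.5688 -0.0004  1.9869] F [ 0.2969 -0.8287 -0.0958] w 0.01646490476224018
twist -0.003
(0.5313, 0.2214, 0.0949) ->cm [13.9754 -0.08   -0.1414]
```

View pics/c10.png

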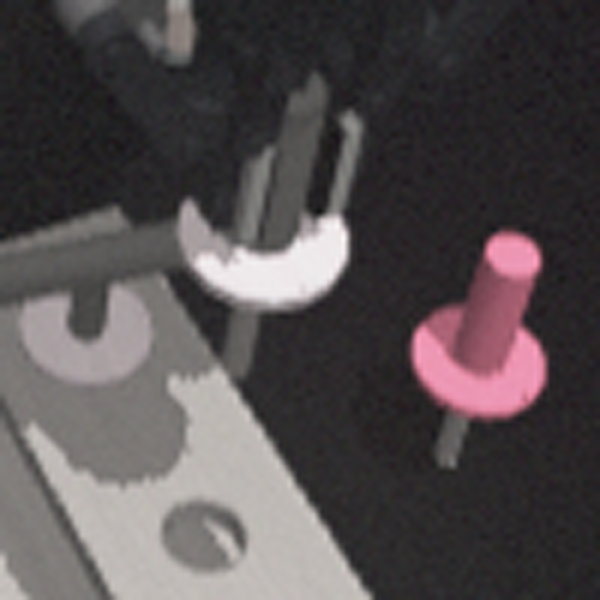

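The pin is still upright in hand, above the empty well (crop (205,535)). Lowering it.

Call:
move_arm(
  moves=[
    [1.5,-0.1,-0.1,0,1],
    [3.5,-0.1,-0.1,0,1],
    [5.5,-0.1,-0.1,0,1],
    [7,-0.1,-0.1,0,1],
    [7,-0.1,-0.1,0,1],
  ],
)

```text
clock: 10.03
ee_pos: [0.53, 0.2194, 0.1616]
ee_rot: [1.39, 1.081, -1.399]
contact_force: [-0.4, 0.4, -1.3]
grip_width: 0.0163
```

```bash
python3 -c "
from h import *
cv2.imwrite(f'pics/scene11.png',cv2.cvtColor(grab_frame('scene'),cv2.COLOR_RGB2BGR))
to((.5313,.2214,.0949),)
b=cv2.imread('pics/scene11.png')[235:335,300:400]
cv2.imwrite('pics/c11.png',cv2.resize(b,(600,600),interpolation=cv2.INTER_CUBIC))
"
```

```text
t 10.0833 pos [0.5307 0.2197 0.1636] yaw -14.53 q [ 0.1651  0.0283 -0.1042  1.4419 -0.0003  1.9894] F [-0.3536 -0.5105 -0.535 ] w 0.016840171052835418
twist -0.006
(0.5313, 0.2214, 0.0949) ->cm [ 6.8727  0.0366 -0.1899]
```

View pics/c11.png

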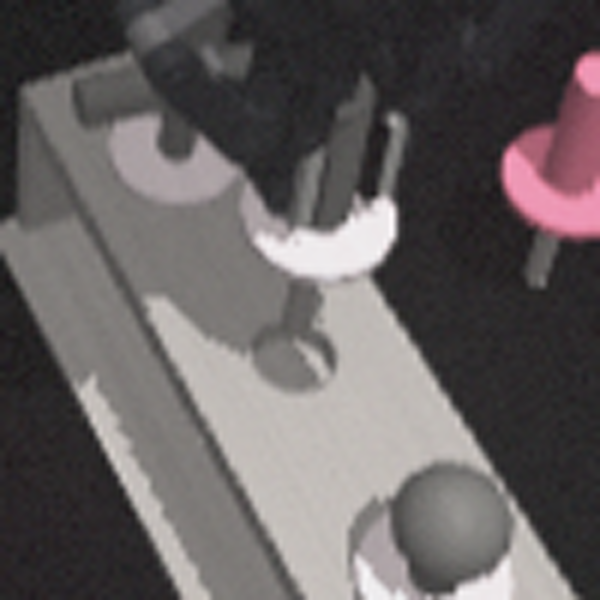

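Call:
move_arm(
  moves=[
    [1.2,0,-0.2,0,1],
    [2.4,0,-0.2,0,1],
    [3.6,0,-0.2,0,1],
    [4.8,0,-0.2,0,1],
    [5.6,0,-0.2,0,1],
  ],
)

```text
clock: 10.5
ee_pos: [0.5317, 0.2228, 0.1072]
ee_rot: [1.391, 1.08, -1.394]
contact_force: [-0.5, 0.3, -0.6]
grip_width: 0.0168
```

Call:
move_arm(
  moves=[
    [0.2,0,0,0,1],
    [0.4,0,0,0,1],
    [0.6,0,0,0,1],
    [0.8,0,0,0,1],
    [0.8,0,0,0,1],
  ],
)

```text
clock: 10.92
ee_pos: [0.5325, 0.223, 0.1014]
ee_rot: [1.393, 1.079, -1.392]
contact_force: [0.5, 0.3, -1.2]
grip_width: 0.0166
```

```bash
python3 -c "
from h import *
cv2.imwrite(f'pics/scene12.png',cv2.cvtColor(grab_frame('scene'),cv2.COLOR_RGB2BGR))
to((.5313,.2214,.0949),)
b=cv2.imread('pics/scene12.png')[235:335,300:400]
cv2.imwrite('pics/c12.png',cv2.resize(b,(600,600),interpolation=cv2.INTER_CUBIC))
"
```

```text
t 10.9667 pos [0.5325 0.223  0.1015] yaw -14.44 q [ 0.1702  0.0516 -0.1935  1.3253 -0.0001  1.993 ] F [-0.2329 -0.2562 -0.6739] w 0.016259944822977174
twist -0.004
(0.5313, 0.2214, 0.0949) ->cm [ 0.6587 -0.0791  0.1873]
```

View pics/c12.png

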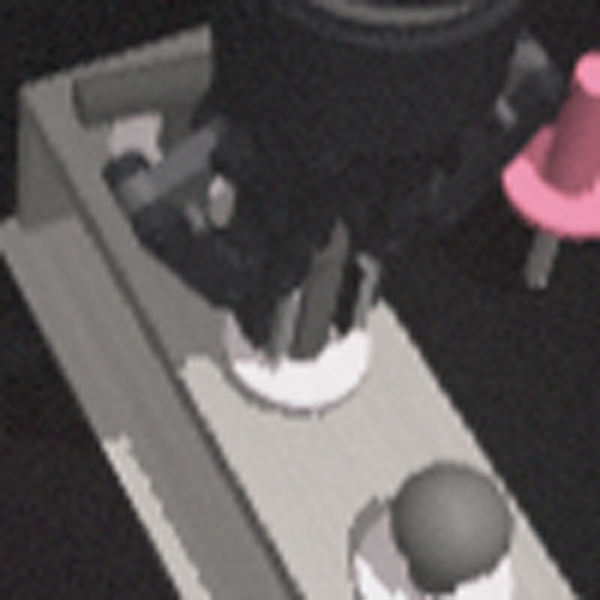

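Call:
move_arm(
  moves=[
    [0.2,-0.1,0.1,0,1],
    [0.4,-0.1,0.2,0,1],
    [0.55,-0.1,0.2,0,1],
    [0.65,-0.1,0.2,0,1],
    [0.65,-0.1,0.2,0,1],
  ],
)

```text
clock: 11.38
ee_pos: [0.5309, 0.2212, 0.0949]
ee_rot: [1.392, 1.079, -1.392]
contact_force: [-0.6, 0.0, 2.1]
grip_width: 0.0166
```

```bash
python3 -c "
from h import *
to((.5313,.2214,.0949),)
"
```

```text
t 11.3833 pos [0.5309 0.2212 0.0949] yaw -14.44 q [ 0.1677  0.0487 -0.2086  1.3134 -0.0002  1.9905] F [-0.604   0.0237  2.1014] w 0.01663725632668104
twist -0.004
(0.5313, 0.2214, 0.0949) ->cm [-0.0016  0.0349 -0.0248]
```

The pin is seated, with a light upward force of about 2 N. Opening the gripper.

Call:
move_arm(
  moves=[
    [0,0,0,0,0.5],
    [0,0,0,0,0],
    [0,0,0,0,0],
    [0,0,0,0,0],
    [0,0,0,0,0],
  ],
)

```text
clock: 11.8
ee_pos: [0.5309, 0.2213, 0.0947]
ee_rot: [1.392, 1.079, -1.392]
contact_force: [-0.7, -0.2, 0.2]
grip_width: 0.0758
```

Call:
move_arm(
  moves=[
    [0,0,0,0,0],
    [0,0,0,0,0],
    [0,0,0,0,0],
    [0,0,0,0,0],
    [0,0,0,0,0],
  ],
)

```text
clock: 12.22
ee_pos: [0.5309, 0.2213, 0.0947]
ee_rot: [1.392, 1.079, -1.392]
contact_force: [0.4, -0.5, -0.3]
grip_width: 0.0858
```

```bash
python3 -c "
from h import *
cv2.imwrite(f'pics/scene13.png',cv2.cvtColor(grab_frame('scene'),cv2.COLOR_RGB2BGR))
to()
b=cv2.imread('pics/scene13.png')[215:335,290:410]
cv2.imwrite('pics/c13.png',cv2.resize(b,(600,600),interpolation=cv2.INTER_CUBIC))
"
```

```text
t 12.2667 pos [0.5309 0.2213 0.0947] yaw -14.44 q [ 0.1677  0.0489 -0.2087  1.3132 -0.0001  1.9905] F [-0.2438  0.2934  0.421 ] w 0.0856830361459697
twist -0.004
```

View pics/c13.png

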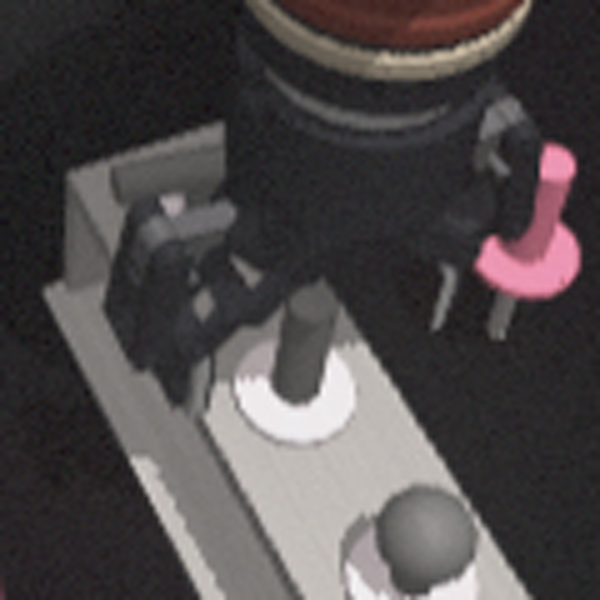

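The pin is seated upright and free, with its collar at crop (295,395) and the fingers wide open. Rising straight up.

Call:
move_arm(
  moves=[
    [-1.5,0,0,0,0],
    [-4,0,0,0,0],
    [-7,0,0,0,0],
    [-10,0,0,0,0],
    [-13,0,0,0,0],
  ],
)

```text
clock: 12.68
ee_pos: [0.5306, 0.2213, 0.2261]
ee_rot: [1.392, 1.079, -1.393]
contact_force: [0.8, 0.0, 0.1]
grip_width: 0.0854
```

Call:
move_arm(
  moves=[
    [-1.5,0,3,0,0],
    [-1.5,0,7,0,0],
    [-1.5,0,11,0,0],
    [-1.5,0,14,0,0],
    [-1.5,0,15,0,0],
  ],
)

```text
clock: 13.1
ee_pos: [0.4928, 0.073, 0.2401]
ee_rot: [1.394, 1.077, -1.394]
contact_force: [0.9, -0.8, -0.1]
grip_width: 0.0855
```

Call:
move_arm(
  moves=[
    [0,0,0,0,0],
    [0,0,0,0,0],
    [0,0,0,0,0],
    [0,0,0,0,0],
    [0,0,0,0,0],
  ],
)

```text
clock: 13.52
ee_pos: [0.4936, 0.0771, 0.2396]
ee_rot: [1.391, 1.08, -1.391]
contact_force: [0.7, -0.2, -0.1]
grip_width: 0.0855
```

```bash
python3 -c "
from h import *
for n in('scene','top'):cv2.imwrite(f'pics/{n}14.png',cv2.cvtColor(grab_frame(n),cv2.COLOR_RGB2BGR))
to()
im=cv2.imread('pics/scene14.png');g=cv2.cvtColor(im,cv2.COLOR_BGR2GRAY)
x,y,r=349,292,16
w=g[y-r:y+r+1,x-r:x+r+1]
cs,_=cv2.findContours((w>195).astype(np.uint8),0,1); e=cv2.fitEllipse(cv2.convexHull(max(cs,key=cv2.contourArea)))
p=np.array(e[0])+[x-r,y-r];print(p,plane('scene',p,.085))
"
```

```text
t 13.6167 pos [0.4935 0.0768 0.2396] yaw -14.37 q [-0.1081 -0.2005 -0.1832  1.5883  0.      1.7134] F [ 0.8621 -1.1626 -0.8776] w 0.08563095883283153
twist -0.003
[348.7072 292.4408] [0.5316 0.2231 0.085 ]
```

View pics/scene14.png

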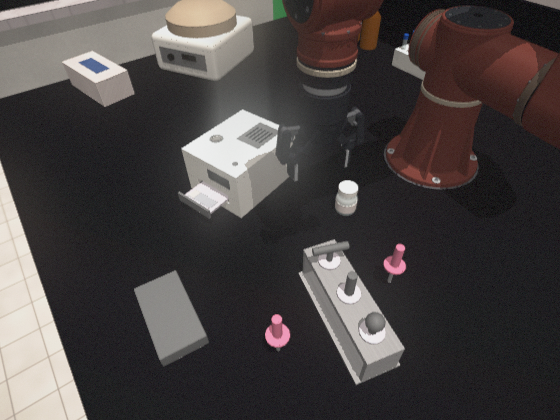

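View pics/top14.png

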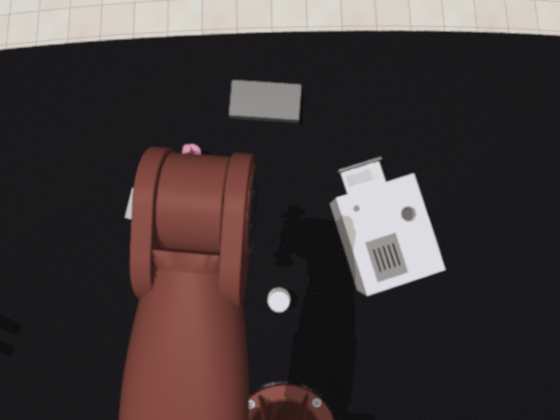

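The pin is back in its well (scene (349,292)), the tray is out (scene (205,198), top (361,165)), and the gripper is clear. I'll check how far out the tray is, then hand in.

```bash
python3 -c "
from h import *
a=plane('top',(361,164),.055)[:2]; h=np.array([.515,-.281])
n=np.array([.5484,-.1172])-np.array([.3426,-.1865]); n/=np.linalg.norm(n)
print('front plate beyond face (mm, incl plate thickness):',1000*((a-h)@n-.080))
print(ctrl.sign_off())
"
```

```text
front plate beyond face (mm, incl plate thickness): 64.11122488169819
the job is handed in; nothing more can be done
None
```

The job is handed in: the tray sprang out, and the release pin is back in the middle rack well it came from, standing upright and released. The run took about 14 s of the 51 s allowed; the hand-in reported no verdict.

- **Release:** I lowered the pin's shaft about 20 mm into the hole with the tray still shut. I then pressed to a depth of about 44–46 mm, with a push-back of about 3–4 N, and the tray came out.
- **Tray:** The last top picture puts its front plate about 64 mm beyond the scanner face, including the plate's own thickness. That agrees with fully out.
- **Pin:** In the last scene picture its collar is at (0.5316, 0.2231), against (0.531, 0.2234) at the start, so it is within about 1 mm. This check rests on the scene camera alone, because the arm hid the rack from the top camera.
- **Gripper:** It is fully open and about 15 cm clear of the rack, and the last force reading was at noise level.
- **Disagreement:** The two cameras differed by about 3–4 mm on the pin's position along the row of wells, which was within the clearance of the hole and the well.

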